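# Zero the parcel scale and put its check weight away

### The arm

A 6-joint arm with a two-finger parallel gripper is mounted at the origin on a cart in front of the work surface, level with it; the furniture and walls round the work are solid. World frame = base frame: x ahead of the robot, y to its left, z up, the work surface at z = 0. Lengths are in m, angles in degrees, forces in N, time in s.
With the tool pointing down it reaches from about 0.4 to 0.825 m from the base axis. Payload 7 kg.
Tool frame: the origin (TCP) lies midway between the tips of the shut fingers; the grasp point (between the pads) lies r.grip_depth behind it (r.grip_depth is the distance from the TCP to the grasp point, in m); z points along the fingers, y is the direction in which the jaws open and shut (so a half turn about z gives the same grasp; the last joint's range is limited). The gripper opens to 88 mm and grips with 3 to 60 N. Pads are 19 mm wide; open, the fingers measure 130 mm over their backs; the gripper's body (78 mm by 193 mm) begins 47 mm behind the grasp point.
Start: joints at [86.408, 20.546, 0.682, 0, -70.136, -16.507], TCP at [0.232, 0.634, 0.227] pointing down, gripper open.
Joint ranges: [-176.03, 176.03], [-82.01, 121.73], [-58.28, 71.71], [-173.87, 95.51], [-174.79, -0.11], [-173.66, 173.66]. Speed limits (degrees/s): [136.94, 136.94, 172.46, 180, 180, 180].

### API

Orientations are given as [roll, pitch, yaw] about the fixed x, y, z axes, in that order (R = Rz(yaw) Ry(pitch) Rx(roll)).
In Python, from plant import r, imaging, close_job gives the robot as it stands.
- The arm moves only by the tool step_arm, never from a script. Its argument "commands" is a list of rows, each a list of 2 entries, a list of its own where there are three numbers: the shift along the tool's x, y, z in mm, then the turn about the tool's z in degrees. In form: [[[x, y, z], twist], ...]. A call has 1 to 20 rows; each row shifts and turns the commanded pose from where the row before left it, along the tool's axes as they then stand; what a row does not reach is not made up. A row lasts 1/8 s, in which the tool goes at most 62.5 mm and 10.7 degrees, less where a joint would pass 70% of its speed; a pose out of reach is approached as far as the arm can. A call with a gripper value outside its range is refused whole. "gripper" is the closure, from 0 (fully open) to 1 (shut), set as the call begins (left out, the last holds). The fingers move at their own pace and stop on an object; "grip_force" is the grip in N (left out, the last holds). Time passes only in rows, so rows that do not move let the fingers close. It gives the time, the measured TCP pose, the force and the opening at its end, in the units of the state.
- r.get_state(): the state, without advancing time (a new reading comes with each control period).
- imaging.capture(name): name is "scene" or "top" or "wrist"; returns a dict with "img" (384x512x3 uint8, red, green, blue), "z_map" (384x512 float32, m along the optical axis (not along the pixel's ray), 0 where there is no reading), "vfov" (degrees; the focal length in pixels is half the picture's height over the tangent of half this angle, whatever the lens; pixels are square), "cx", "cy" (the principal point, pixels), "extrinsics" (4x4, takes a point from camera to world coordinates); the wrist camera has in their place "T_tool_cam" (4x4, takes a point from camera to tool coordinates, whose origin is the TCP and whose axes are the flange's). Camera axes: x right, y down, z forward; pixel columns grow to the right and rows downward; lengths in m; the calibration is good to about 2 mm. A picture is of the moment at which its call begins: read the wrist's pose just before it.
- close_job(): hands the job in, once; it reports no verdict.
The state is a dict: "time_s": time; "joints": joint angles; "qd": joint speeds; "joint_torque": joint torques, N m; "tcp_pos": TCP position; "eef_rot": TCP orientation; "contact_force": force on the tool from outside, world axes, zero at the start; "moment": the same for the moment, N m; "gripper_width": finger opening in m.
Only numpy, scipy, OpenCV 4.12 (cv2) and the standard library are available. Lean on these libraries where they do the work, as an engineer would, in place of code of your own. Each camera call takes 0.05 s, during which the arm holds its last target.

### The job

Lift the blue check weight off the scale, set it down upright on the bare table without dropping it and let go; then, with the pan empty, press the red, the white and the green key of the scale in that order, each fully down and up again before the next, without pressing the yellow key. Then take the weight by its ends and lower it gently, upright, into the blue slot of the rack, fully down and between the slot's walls over its whole length. Leave everything else where it is.

Things in the scene. Friction and masses are not known exactly. Their poses are not given: they have to be found in the camera images.
- weight_blue: the blue check weight: enamelled metal block 56 x 32 x 45 mm (x, y, z) with rounded edges and a small round steel plug in its top, about 0.5 kg; origin at the centre of its underside, x along its 56 mm length, z up
- scale: the grey parcel scale, 215 x 205 mm (x, y), fixed, top 36 mm above the table, with four round keys in a row along its front edge, at x = -78 mm; origin under its centre, x from the keys towards the pan
- pan_center (a point): centre of the upper face of the scale's steel pan, 42 mm above the table, axes as the scale. Two upright metal guards (3 mm thick, 64 mm long in x, 45 mm high, like the blue weight) stand on it at y = +-35.5 mm, close to both ends of the weight: here it can only be taken across its 32 mm width; front and back are open
- slot_blue: storage slot with blue colour plates, one of three equal slots side by side on a rack, 58 mm apart along y (order changes); fixed, origin at the centre of its underside, x along the slot. Two walls 70 mm long, inner faces at y = +-19 mm, outer +-24 mm, with flared lips up to 51 mm above the origin; both ends are open, the 108 mm long floor runs on beyond them
- blue_floor (a point): middle of the blue slot's floor, 6 mm above the slot's origin and 10 mm above the table; axes as the slot. The blue weight belongs here lengthwise; its top is then level with the lips, so it can only be held by its two ends. The rack under the slots is a dark plate 126 x 186 x 4 mm
- slot_yellow: the same kind of slot with yellow plates; the yellow weight stands in it
- slot_red: the same kind of slot with red plates; empty
- weight_yellow: the yellow check weight, 56 x 32 x 38 mm, in its own slot; origin at the centre of its underside; leave alone
- carton: small white closed carton 60 x 110 x 46 mm, origin at the centre of its underside; leave alone
- label_roll: roll of white labels lying flat, 96 mm across, 50 mm high, origin at the centre of its underside; leave alone
- tape_roll: roll of light brown tape lying flat, 105 mm across, 48 mm high, origin at the centre of its underside; leave alone
- marker: white marker pen with a blue cap, lying along its y axis, 17 x 135 x 16 mm, origin at the centre of its underside; leave alone
- key_red (a joint): travel of the red spring key on the scale, m: 0 up, 0.005 fully down (about 4.5 N)
- key_red_top (a point): centre of the top face of the red key, a round cap 22 mm in diameter; keys stand 45 mm apart, in an order that changes
- key_white (a joint): travel of the white spring key on the scale, m: 0 up, 0.005 fully down (about 4.5 N)
- key_white_top (a point): centre of the top face of the white key, a round cap 22 mm in diameter; keys stand 45 mm apart, in an order that changes
- key_green (a joint): travel of the green spring key on the scale, m: 0 up, 0.005 fully down (about 4.5 N)
- key_green_top (a point): centre of the top face of the green key, a round cap 22 mm in diameter; keys stand 45 mm apart, in an order that changes
- key_yellow (a joint): travel of the yellow spring key on the scale, m: 0 up, 0.005 fully down (about 4.5 N)
- key_yellow_top (a point): centre of the top face of the yellow key, a round cap 22 mm in diameter; keys stand 45 mm apart, in an order that changes
Not all that is in view belongs to the job. What is shaped like the slot_blue but orange is not meant.

How it is judged (in metres and radians):
On the way, in this order (a step that is already met when the one before it is completed fails the run):
1. the blue weight stands upright on the table itself, released (height (world z) of weight_blue between -0.006 and 0.006 m and angle between weight_blue's own z axis and vertical below 0.08 rad and contact force between the fingers and weight_blue below 0.2 N and linear speed of weight_blue below 0.02 m/s), for 0.2 s.
2. the red key is pushed fully down, the other keys are up and the blue weight stands released on the table (value of joint key_red above 0.0035 m and value of joint each of key_white, key_green, key_yellow below 0.0015 m and height (world z) of weight_blue between -0.006 and 0.006 m and angle between weight_blue's own z axis and vertical below 0.08 rad and contact force between the fingers and weight_blue below 0.2 N), for 0.05 s.
3. the white key is pushed fully down, the other keys are up and the blue weight stands released on the table (value of joint key_white above 0.0035 m and value of joint each of key_red, key_green, key_yellow below 0.0015 m and height (world z) of weight_blue between -0.006 and 0.006 m and angle between weight_blue's own z axis and vertical below 0.08 rad and contact force between the fingers and weight_blue below 0.2 N), for 0.05 s.
4. the green key is pushed fully down, the other keys are up and the blue weight stands released on the table (value of joint key_green above 0.0035 m and value of joint each of key_red, key_white, key_yellow below 0.0015 m and height (world z) of weight_blue between -0.006 and 0.006 m and angle between weight_blue's own z axis and vertical below 0.08 rad and contact force between the fingers and weight_blue below 0.2 N), for 0.05 s.
At the end, for the whole second after the job is handed in: The blue weight rests upright and released on the floor of the blue slot: its origin within 10 mm of the slot's middle lengthwise and 6 mm across, within 3 mm of floor height, tilted less than 0.1 rad and lengthwise to within 0.2 rad, and at rest; all four keys are up (less than 1.5 mm) (x of weight_blue in the frame of slot_blue between -0.01 and 0.01 m and y of weight_blue in the frame of slot_blue between -0.006 and 0.006 m and z of weight_blue in the frame of slot_blue between 0.003 and 0.009 m and angle between weight_blue's own z axis and vertical below 0.1 rad and angle between the x axis of weight_blue and the x axis of slot_blue, either way round below 0.2 rad and linear speed of weight_blue below 0.02 m/s and contact force between the fingers and weight_blue below 0.2 N and value of joint each of key_red, key_white, key_green, key_yellow below 0.0015 m); the robot touches nothing.
It fails at once if two of the red, white and green keys are down (over 2.5 mm) at once (value of joint each of key_red, key_white above 0.0025 m or value of joint each of key_red, key_green above 0.0025 m or value of joint each of key_white, key_green above 0.0025 m).
It fails at once if the yellow key is pressed (over 2.5 mm) (value of joint key_yellow above 0.0025 m).
It fails at once if the blue weight tips over (more than 0.9 rad) (angle between weight_blue's own z axis and vertical above 0.9 rad).
It fails at once if the blue weight is dropped: away from the pan (over 60 mm from its centre) it is let go with its underside more than 20 mm above the table (10 mm above the slot's floor) (horizontal distance between weight_blue and pan_center above 0.06 m and height (world z) of weight_blue above 0.02 m and contact force between the fingers and weight_blue below 0.1 N).
It fails at once if the yellow weight, carton, label roll, tape roll or marker is moved more than 30 mm (distance of any of weight_yellow, carton, label_roll, tape_roll, marker from where it was at the start of the episode above 0.03 m).
It also fails if it takes over 61 s, if anything falls off the work surface, if the arm or the gripper's body presses on something with over 40 N, if the wrist force passes 120 N, or if a joint passes its speed limit or range.

## Working session

There is one attempt and no reset: what is moved stays moved. The work goes in short steps, Python scripts to look and compute and a tool call to move; the robot and the scene stay as the last step left them, time stands still between calls to the robot, and variables do not carry over. Pictures are saved under pics/ and viewed, and the job is handed in when it is done.

Besides the shell and the picture viewer there is one more tool, called after ">>>" as name([rows], argument=value, ...), one row to a line, values as JSON. step_arm: Moves the arm, as the interface text tells. Its arguments: {"type":"object","properties":{"commands":{"type":"array","items":{"type":"array"}},"gripper":{"type":"number"},"grip_force":{"type":"number"}},"required":["commands"]}

```bash
ls; mkdir -p pics
cat > h.py <<'E'
import numpy as np, cv2
from plant import r, imaging, close_job
from scipy.spatial.transform import Rotation as R
def cap(n):
    s=r.get_state(); c=imaging.capture(n)
    f=192/np.tan(np.radians(c['vfov']/2)); c['f']=f
    if n=='wrist':
        T=np.eye(4); T[:3,:3]=R.from_euler('xyz',s['eef_rot'],degrees=True).as_matrix(); T[:3,3]=s['tcp_pos']
        c['E']=T@np.array(c['T_tool_cam'])
    else: c['E']=np.array(c['extrinsics'])
    return c
def save(c,name,crop=None,sc=1.5):
    im=c['img'][:,:,::-1]
    if crop: u0,v0,u1,v1=crop; im=im[v0:v1,u0:u1]
    cv2.imwrite('pics/'+name,cv2.resize(im,None,fx=sc,fy=sc,interpolation=cv2.INTER_CUBIC))
def pt(c,u,v,z=None):
    """depth point"""
    u0,v0=int(round(u)),int(round(v))
    d=np.median(c['z_map'][v0-1:v0+2,u0-1:u0+2])
    p=np.array([(u-c['cx'])/c['f']*d,(v-c['cy'])/c['f']*d,d,1]); return (c['E']@p)[:3]
def onz(c,u,v,z):
    """ray at height z"""
    d=c['E'][:3,:3]@np.array([(u-c['cx'])/c['f'],(v-c['cy'])/c['f'],1]); o=c['E'][:3,3]
    return o+d*(z-o[2])/d[2]
def proj(c,p):
    q=np.linalg.inv(c['E'])@np.append(p,1); return q[0]/q[2]*c['f']+c['cx'],q[1]/q[2]*c['f']+c['cy']
E
cat > a.py <<'E'
from h import *
s=r.get_state(); print(s); print(r.grip_depth)
import pickle
for n in ('scene','top','wrist'):
    c=cap(n); save(c,n+'0.png'); pickle.dump(c,open(n+'0.pkl','wb')); print(n,c['vfov'],c['cx'],c['cy'],c['E'].round(3).tolist())
E
python3 a.py
```

```text
pics
{'time_s': 0.0, 'joints': array([ 8.64069763e+01,  2.05904095e+01,  6.33554814e-01, -2.10297502e-02,
       -7.01383499e+01, -1.65079215e+01]), 'qd': array([ 0.10291889,  0.06040111, -0.01818812,  0.01967286,  0.0529465 ,
       -0.0311761 ]), 'joint_torque': array([ 9.57072116e-04, -5.82713234e+01,  2.93070441e+01,  6.99766651e+00,
        7.16846334e-03, -1.57981781e-04]), 'tcp_pos': array([0.23181966, 0.63339939, 0.22562977]), 'eef_rot': array([ 1.79903102e+02, -8.10041036e-03, -2.01080996e+01]), 'contact_force': array([-0.73370508, -0.1708119 ,  0.51445927]), 'moment': array([ 0.02003296,  0.00909368, -0.02536092]), 'gripper_width': 0.08785326857039191}
0.0188
scene 48.24360983689532 253.96733649660104 190.08884400301923 [[0.402, -0.732, 0.549, -0.219], [-0.915, -0.333, 0.226, -0.238], [0.018, -0.594, -0.804, 1.248], [0.0, 0.0, 0.0, 1.0]]
top 51.109262213474956 255.56507817019713 185.13744957090483 [[0.354, -0.868, 0.348, 0.183], [-0.935, -0.333, 0.122, -0.055], [0.01, -0.368, -0.93, 1.172], [0.0, 0.0, 0.0, 1.0]]
wrist 71.19833065270556 255.56070112010542 198.3327420031163 [[-0.343, -0.895, -0.286, 0.31], [-0.939, 0.327, 0.102, 0.604], [0.002, 0.304, -0.953, 0.384], [0.0, 0.0, 0.0, 1.0]]
```

View pics/scene0.png

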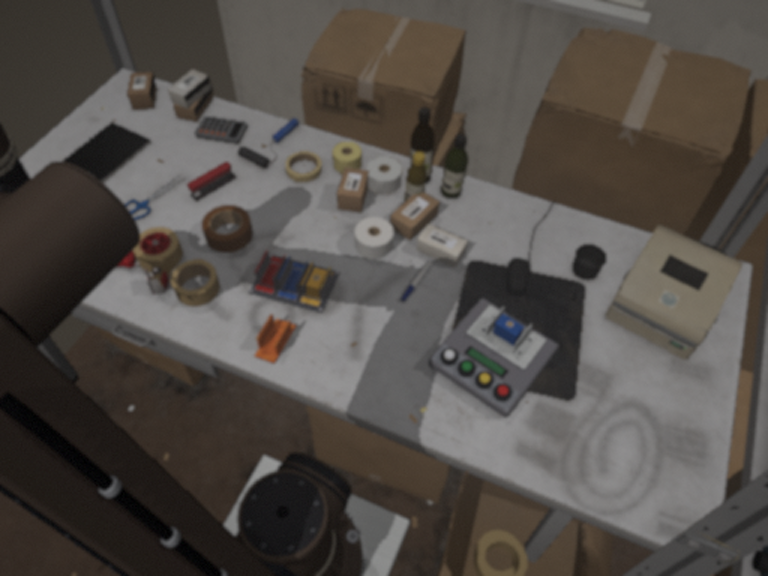

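View pics/top0.png

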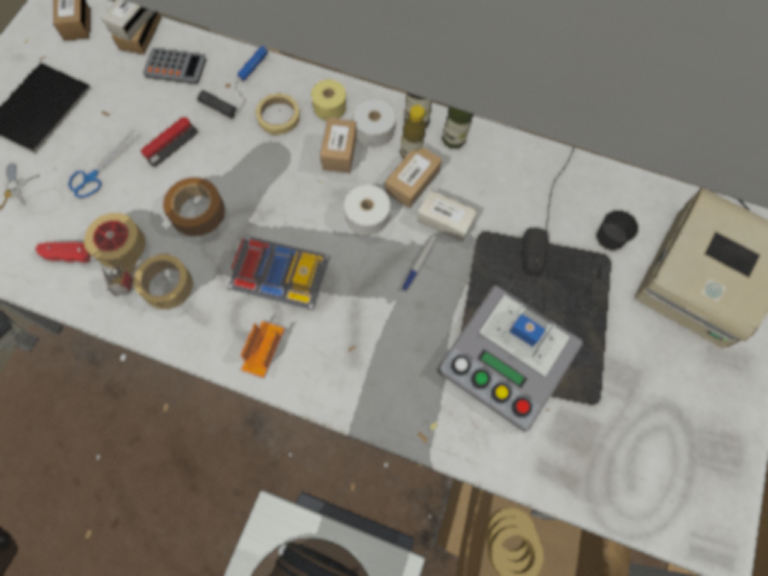

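View pics/wrist0.png

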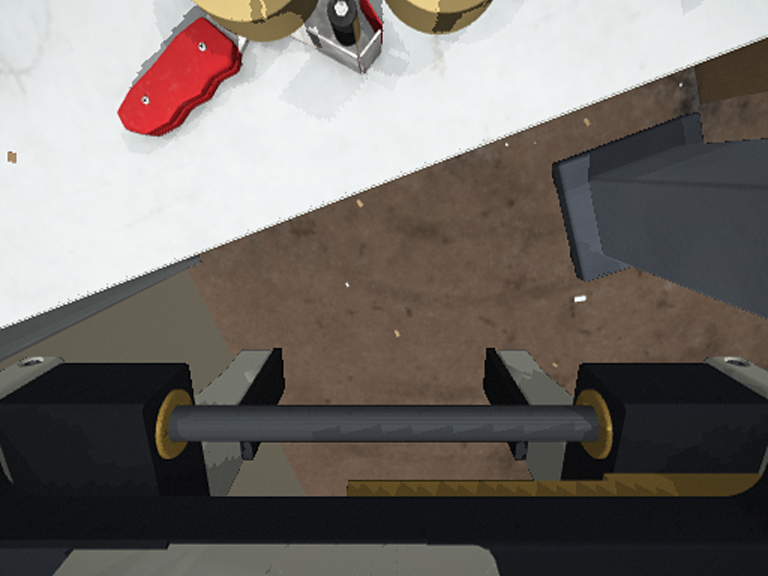

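The scene and top pictures show, in 1.5x pixels, the scale with the blue weight (scene 508,328; top 528,328) and the rack of three slots (top 280,270). A separate orange holder stands at top (262,345). I'll crop closer.

```bash
cat > a.py <<'E'
from h import *
import pickle
t=pickle.load(open('top0.pkl','rb')); s=pickle.load(open('scene0.pkl','rb'))
save(t,'top_scale.png',(285,180,395,292),6); save(t,'top_rack.png',(145,150,225,255),6)
save(s,'sc_scale.png',(280,190,380,280),6); save(s,'sc_rack.png',(160,160,230,245),6)
E
python3 a.py
```

```text
(no output)
```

View pics/top_scale.png

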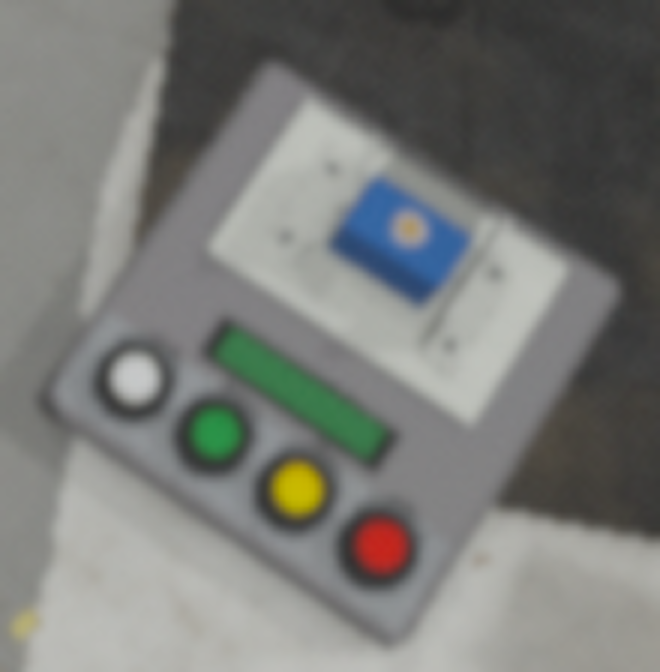

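View pics/top_rack.png

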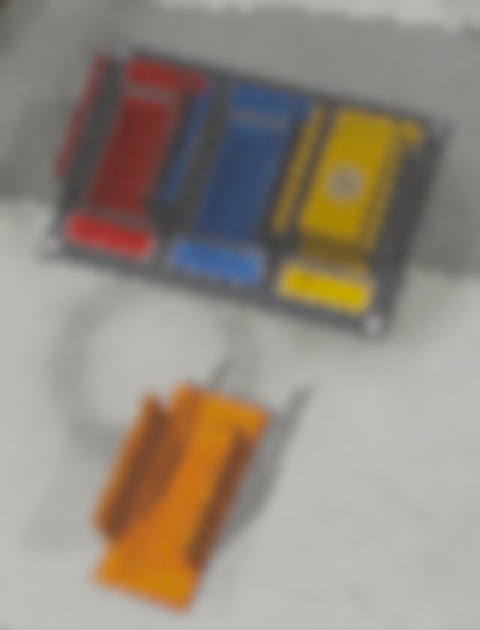

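View pics/sc_scale.png

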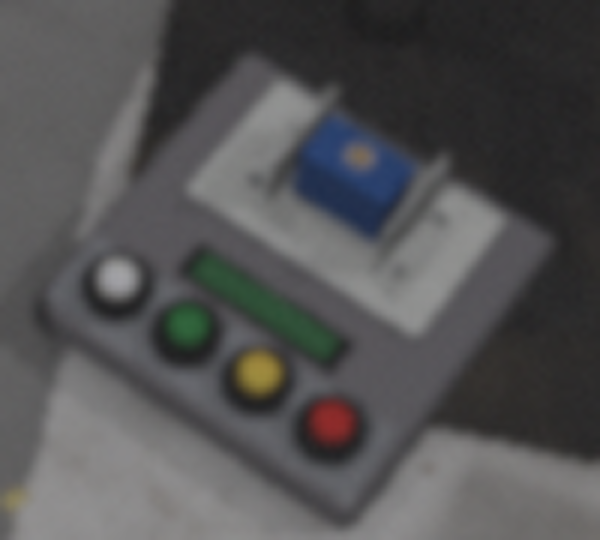

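View pics/sc_rack.png

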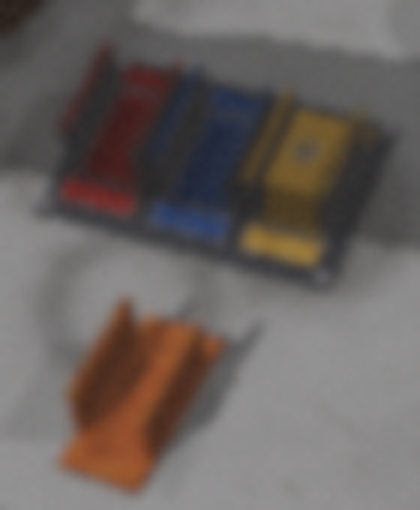

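```bash
cat > a.py <<'E'
from h import *
import pickle
t=pickle.load(open('top0.pkl','rb')); s=pickle.load(open('scene0.pkl','rb'))
F=dict(plug=((285,180),(408,230),(280,190),(359,157)),white=((285,180),(134,378),(280,190),(117,279)),green=((285,180),(215,432),(280,190),(187,326)),yellow=((285,180),(298,488),(280,190),(259,373)),red=((285,180),(380,545),(280,190),(331,423)),
bfront=((145,150),(219,259),(160,160),(190,222)),brear=((145,150),(272,98),(160,160),(240,98)),yfront=((145,150),(326,287),(160,160),(285,244)),rfront=((145,150),(110,237),(160,160),(97,197)),yplug=((145,150),(344,182),(160,160),(305,150)))
def ray(c,o,p):
    u=o[0]+(p[0]+.5)/6-.5; v=o[1]+(p[1]+.5)/6-.5
    d=c['E'][:3,:3]@np.array([(u-c['cx'])/c['f'],(v-c['cy'])/c['f'],1]); return c['E'][:3,3],d/np.linalg.norm(d),pt(c,u,v)
for k,(o1,p1,o2,p2) in F.items():
    a,d,q1=ray(t,o1,p1); b,e,q2=ray(s,o2,p2)
    x=np.linalg.lstsq(np.c_[d,-e],b-a,rcond=None)[0]
    m=(a+d*x[0]+b+e*x[1])/2
    print(k,m.round(4),np.linalg.norm(a+d*x[0]-b-e*x[1]).round(4),q1.round(4),q2.round(4))
E
python3 a.py
```

```text
plug [ 0.5943 -0.2048  0.086 ] 0.0011 [ 0.5934 -0.2041  0.0876] [ 0.5934 -0.2053  0.0878]
white [ 0.4906 -0.1078  0.0496] 0.001 [ 0.4877 -0.1069  0.0593] [ 0.4867 -0.109   0.0566]
green [ 0.4801 -0.1516  0.0476] 0.0008 [ 0.4765 -0.1501  0.0604] [ 0.4749 -0.1526  0.0568]
yellow [ 0.4683 -0.1956  0.049 ] 0.0007 [ 0.4658 -0.1942  0.0582] [ 0.4628 -0.1963  0.0588]
red [ 0.4568 -0.239   0.0473] 0.0006 [ 0.4537 -0.2367  0.0596] [ 0.4512 -0.2393  0.0575]
bfront [ 0.5148  0.3054 -0.0012] 0.0007 [0.5108 0.3015 0.0124] [0.5075 0.2996 0.0113]
brear [0.6037 0.3159 0.0095] 0.0034 [0.6036 0.3137 0.0113] [0.6009 0.3159 0.013 ]
yfront [0.5182 0.2441 0.0078] 0.0027 [0.5167 0.2445 0.0114] [0.5175 0.2421 0.0097]
rfront [0.5033 0.3607 0.0069] 0.0002 [0.5015 0.3585 0.0132] [0.5029 0.3602 0.0076]
yplug [0.5633 0.2506 0.0415] 0.0008 [0.5605 0.2488 0.0493] [0.559  0.2475 0.0483]
```

Candidates for each target, in 1.5x top pixels:
- **Weight:** the blue block on the pan (528,328), not the blue pen cap at (408,280) or the blue floor of the slot. I choose the block on the pan.
- **Slot:** the blue-plated middle slot at (275,270), not the red one (250,265), the yellow one (305,270) or the orange holder (262,345). I choose the middle slot.

The crops confirm both. The scale's yaw is about -14.5° and the rack's about 7°. I'll move above the pan for a close look.

>>> step_arm([
  [[15,16,0],0],
  [[31,33,0],0],
  [[31,33,0],0],
  [[31,33,0],0],
  [[31,33,0],0],
  [[31,33,0],0],
  [[31,33,0],0],
  [[31,33,0],0],
  [[31,33,0],0],
  [[31,33,0],0],
  [[31,33,0],0],
  [[31,33,0],0],
  [[31,33,0],0],
  [[31,33,0],0],
  [[31,33,0],0],
  [[31,33,0],0],
  [[31,33,0],0],
  [[31,33,0],0],
  [[31,33,0],0],
  [[31,33,0],0],
], gripper=0)

```text
time_s: 2.65
tcp_pos: [0.5785, -0.179, 0.2263]
eef_rot: [-180.0, 0.0, -20.1]
contact_force: [0.0, 0.7, -0.8]
gripper_width: 0.0875
```

>>> step_arm([
  [[16,17,0],10.5],
  [[0,0,0],10.5],
  [[0,0,0],10.5],
  [[0,0,0],10.5],
  [[0,0,0],10.5],
  [[0,0,0],10.5],
  [[0,0,0],10.5],
  [[0,0,0],10.5],
  [[0,0,0],0],
  [[0,0,0],0],
])

```text
time_s: 3.9
tcp_pos: [0.5873, -0.199, 0.2265]
eef_rot: [180.0, -0.0, -103.9]
contact_force: [0.4, -0.7, -0.5]
gripper_width: 0.0875
```

```bash
cat > a.py <<'E'
from h import *
import pickle,sys
n=sys.argv[1]
s=r.get_state(); print(s['time_s'],s['tcp_pos'].round(4),s['eef_rot'].round(2),s['joints'].round(1),s['contact_force'].round(2),s['gripper_width'])
c=cap('wrist'); pickle.dump(c,open(n+'.pkl','wb')); save(c,n+'.png')
E
python3 a.py w1
```

```text
3.9 [ 0.5873 -0.199   0.2265] [ 179.99   -0.   -103.86] [ -0.7  15.4  -6.6  -0.  -67.9 -13.2] [ 0.38 -0.69 -0.54] 0.08753497435332176
```

View pics/w1.png

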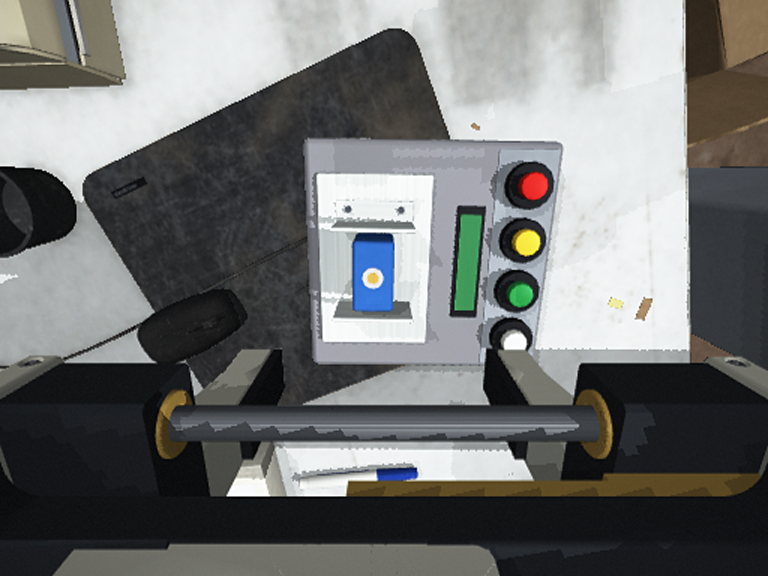

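The wrist view shows the weight upright in the picture at (373,277) in 1.5x pixels, with the keys from top to bottom red, yellow, green, white. I'll enlarge it.

```bash
cat > b.py <<'E'
from h import *
import pickle
c=pickle.load(open('w1.pkl','rb')); save(c,'w1_c.png',(200,90,380,242),4.4)
E
python3 b.py
```

```text
(no output)
```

View pics/w1_c.png

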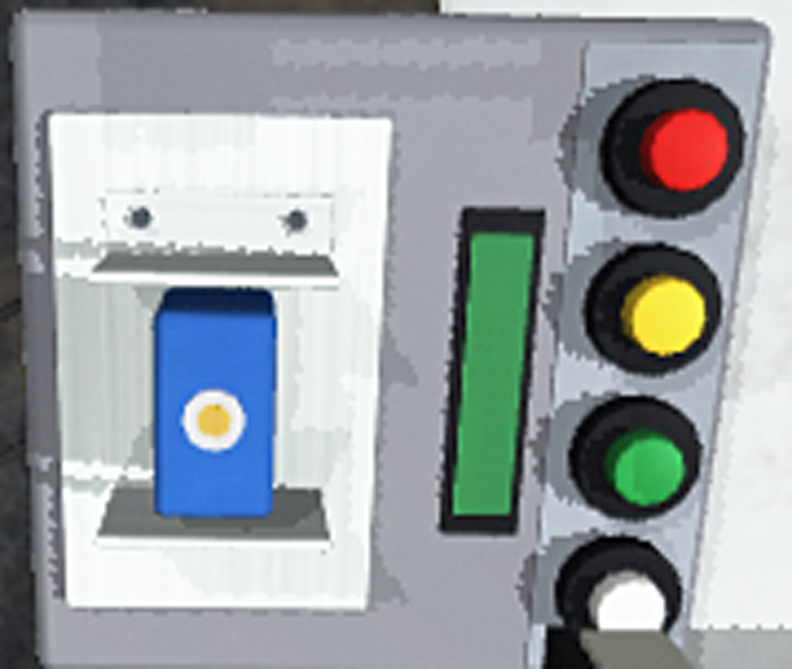

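```bash
cat > b.py <<'E'
from h import *
import pickle
c=pickle.load(open('w1.pkl','rb'))
for k,(x,y,z) in dict(plug=(213,420,.087),L1=(156,330,.087),L2=(156,500,.087),R1=(274,330,.087),R2=(272,500,.087),T=(215,308,.087),B=(214,516,.087),red=(690,150,.05),yel=(665,316,.05),grn=(647,468,.05),panTL=(48,115,.042),panBL=(68,605,.042),panTR=(392,118,.042),panBR=(367,608,.042)).items():
    u=200+(x+.5)/4.4-.5; v=90+(y+.5)/4.4-.5
    print(k,onz(c,u,v,z).round(4),pt(c,u,v).round(4))
E
python3 b.py
```

```text
plug [ 0.5949 -0.2057  0.087 ] [ 0.5948 -0.206   0.0881]
L1 [ 0.6031 -0.2321  0.087 ] [ 0.6032 -0.2321  0.0866]
L2 [ 0.615 -0.188  0.087] [ 0.6153 -0.1876  0.0856]
R1 [ 0.574 -0.225  0.087] [ 0.574  -0.2246  0.0852]
R2 [ 0.5851 -0.1807  0.087 ] [ 0.5852 -0.1801  0.0852]
T [ 0.5871 -0.234   0.087 ] [ 0.5875 -0.2333  0.0822]
B [ 0.6012 -0.18    0.087 ] [ 0.6013 -0.1797  0.0862]
red [ 0.4529 -0.2392  0.05  ] [ 0.4555 -0.2402  0.0576]
yel [ 0.4656 -0.1954  0.05  ] [ 0.4681 -0.1975  0.0581]
grn [ 0.4769 -0.1515  0.05  ] [ 0.4791 -0.1547  0.0583]
panTL [ 0.6219 -0.2901  0.042 ] [ 0.6222 -0.2902  0.0396]
panBL [ 0.6583 -0.147   0.042 ] [ 0.6599 -0.1447  0.0361]
panTR [ 0.5293 -0.2666  0.042 ] [ 0.5287 -0.2663  0.0366]
panBR [ 0.5669 -0.1234  0.042 ] [ 0.5669 -0.1209  0.0364]
```

>>> step_arm([
  [[5.5,-9,20],0.7],
  [[0,0,40],0],
  [[0,0,40],0],
  [[0,0,30],0],
  [[0,0,0],0],
  [[0,0,0],0],
  [[0,0,0],0],
])

```text
time_s: 4.82
tcp_pos: [0.5958, -0.2067, 0.0981]
eef_rot: [-179.9, 0.0, -104.8]
contact_force: [-0.3, -0.4, 0.6]
gripper_width: 0.0876
```

```bash
python3 a.py w2
```

```text
4.825 [ 0.5958 -0.2067  0.0981] [-1.7986e+02  2.0000e-02 -1.0478e+02] [ -1.4  22.4 -14.6   0.  -52.9 -13.4] [-0.28 -0.41  0.59] 0.08764889522055865
```

View pics/w2.png

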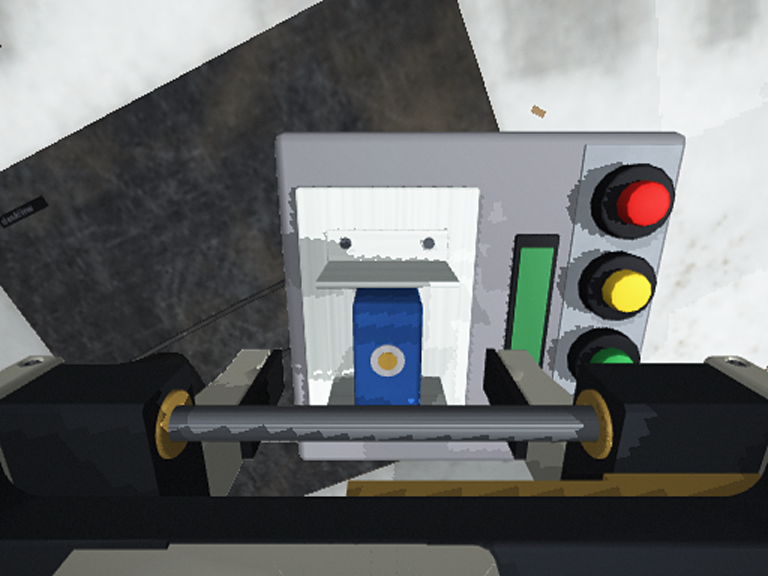

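The weight sits midway between the pads, at 387 against a mid of 384. I'll descend and grip.

>>> step_arm([
  [[0,1,25],0],
  [[0,0,20],0],
  [[0,0,0],0],
])

```text
time_s: 5.25
tcp_pos: [0.5931, -0.2062, 0.0511]
eef_rot: [179.9, -0.0, -104.8]
contact_force: [-0.1, 0.6, 0.3]
gripper_width: 0.0873
```

>>> step_arm([
  [[0,0,0],0],
  [[0,0,0],0],
  [[0,0,0],0],
  [[0,0,0],0],
  [[0,0,0],0],
  [[0,0,0],0],
  [[0,0,0],0],
  [[0,0,0],0],
], gripper=1, grip_force=30)

```text
time_s: 6.25
tcp_pos: [0.5939, -0.2063, 0.0516]
eef_rot: [-180.0, -0.0, -104.8]
contact_force: [0.7, 0.2, -0.6]
gripper_width: 0.0317
```

```bash
cat > b.py <<'E'
from h import *
import pickle
c=pickle.load(open('w1.pkl','rb'));d=pickle.load(open('w2.pkl','rb'))
def ray(c,u,v):
    x=c['E'][:3,:3]@np.array([(u-c['cx'])/c['f'],(v-c['cy'])/c['f'],1]); return c['E'][:3,3],x/np.linalg.norm(x)
for k,p,q in (('red',(200+690.5/4.4-.5,90+150.5/4.4-.5),(647.5/1.5-.5,203.5/1.5-.5)),('yel',(200+666.5/4.4-.5,90+316.5/4.4-.5),(631.5/1.5-.5,291.5/1.5-.5))):
    a,e=ray(c,*p);b,f=ray(d,*q)
    x=np.linalg.lstsq(np.c_[e,-f],b-a,rcond=None)[0]
    print(k,((a+e*x[0]+b+f*x[1])/2).round(4),np.linalg.norm(a+e*x[0]-b-f*x[1]).round(4),pt(d,*q).round(4))
t=pickle.load(open('top0.pkl','rb'))
for p in ((277,176),(293,161),(265,190)): print(pt(t,*p).round(3))
# table occupancy heights along candidate drop area
for X in np.arange(.42,.66,.04):
    row=[]
    for Y in np.arange(-.06,.2,.02):
        u,v=proj(t,(X,Y,0)); row.append(round(pt(t,u,v)[2]*1000))
    print(round(X,2),row)
E
python3 b.py
```

```text
red [ 0.4542 -0.2398  0.0541] 0.0001 [ 0.4567 -0.2408  0.0582]
yel [ 0.4676 -0.1977  0.0582] 0.0008 [ 0.4672 -0.198   0.0581]
[0.668 0.044 0.017]
[ 0.743  0.015 -0.001]
[ 0.616  0.065 -0.   ]
0.42 [-1, 1, -1, 1, 0, 1, 1, 0, 1, -1, 0, 1, 0]
0.46 [0, 0, 0, 1, 2, 3, 0, 1, 2, 0, 1, 1, -1]
0.5 [0, 1, 1, 0, 1, 0, -2, 0, 1, 0, 0, 2, 1]
0.54 [0, 0, 1, 0, 2, 1, 0, 1, 0, 2, -1, -2, 1]
0.58 [1, 0, 2, 2, 0, 0, 1, 2, 1, 0, 1, 1, 0]
0.62 [0, 0, 0, 2, -1, 1, 1, 2, 2, 0, 2, 2, 1]
0.66 [1, -1, 1, 2, 0, 15, 1, 1, 0, 2, 0, 0, 1]
```

Gripped at 31.7 mm. I'll lift straight up, then carry it to bare table at about (0.53, 0.08).

>>> step_arm([
  [[0,0,-5],0],
  [[0,0,-15],0],
  [[0,0,-25],0],
  [[0,0,-25],0],
  [[0,0,-15],0],
  [[0,0,0],0],
  [[0,0,0],0],
])

```text
time_s: 7.12
tcp_pos: [0.5931, -0.2061, 0.1356]
eef_rot: [179.9, 0.0, -104.8]
contact_force: [-0.0, -0.0, -5.3]
gripper_width: 0.0323
```

```bash
python3 a.py w3
```

```text
7.125 [ 0.5931 -0.2061  0.1356] [ 1.7991e+02  1.0000e-02 -1.0482e+02] [ -1.4  20.2 -12.4  -0.  -57.5 -13.4] [-0.03 -0.04 -5.31] 0.03228668575904103
```

View pics/w3.png

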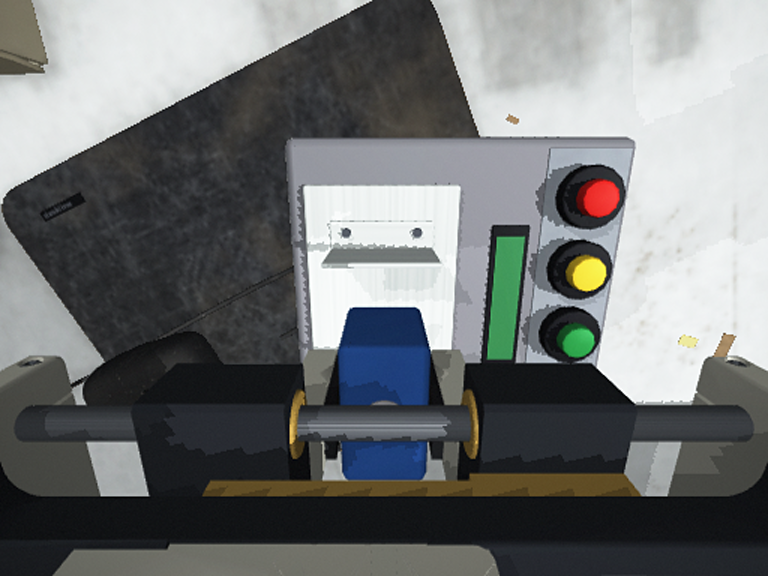

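The picture shows the weight lifted between the pads at (383,390). The force reading shows a 5.3 N load. I'll carry it and lower it.

>>> step_arm([
  [[-16,8,0],0],
  [[-32,16,0],0],
  [[-36,19,0],0],
  [[-36,19,0],0],
  [[-36,19,0],0],
  [[-36,19,0],0],
  [[-32,16,0],0],
  [[-22,12,0],0],
  [[-15,7,0],0],
  [[0,0,20],0],
  [[0,0,30],0],
  [[0,0,30],0],
  [[0,0,20],0],
  [[0,0,10],0],
  [[0,0,0],0],
  [[0,0,0],0],
  [[0,0,0],0],
])

```text
time_s: 9.3
tcp_pos: [0.5306, 0.0808, 0.0275]
eef_rot: [-179.9, 0.1, -104.8]
contact_force: [-0.2, -0.3, -4.5]
gripper_width: 0.0317
```

>>> step_arm([
  [[0,0,6],0],
  [[0,0,3],0],
  [[0,0,2],0],
  [[0,0,2],0],
  [[0,0,0],0],
  [[0,0,0],0],
])

```text
time_s: 10.05
tcp_pos: [0.53, 0.0806, 0.0136]
eef_rot: [-180.0, 0.0, -104.8]
contact_force: [0.3, 0.2, -4.7]
gripper_width: 0.0321
```

>>> step_arm([
  [[0,0,1],0],
  [[0,0,1],0],
  [[0,0,1],0],
  [[0,0,0],0],
  [[0,0,0],0],
  [[0,0,0],0],
])

```text
time_s: 10.8
tcp_pos: [0.53, 0.0805, 0.0106]
eef_rot: [-180.0, 0.0, -104.8]
contact_force: [-0.3, 0.7, -5.1]
gripper_width: 0.0316
```

>>> step_arm([
  [[0,0,0.5],0],
  [[0,0,0.5],0],
  [[0,0,0],0],
  [[0,0,0],0],
])

```text
time_s: 11.3
tcp_pos: [0.53, 0.0806, 0.0096]
eef_rot: [-180.0, -0.0, -104.8]
contact_force: [0.1, 0.3, -4.0]
gripper_width: 0.0318
```

>>> step_arm([
  [[0,0,0.5],0],
  [[0,0,0.5],0],
  [[0,0,0],0],
  [[0,0,0],0],
])

```text
time_s: 11.8
tcp_pos: [0.53, 0.0806, 0.0095]
eef_rot: [-180.0, 0.0, -104.8]
contact_force: [-3.2, 1.0, 7.7]
gripper_width: 0.0315
```

It has touched the table. I'll release.

>>> step_arm([
  [[0,0,-0.5],0],
  [[0,0,0],0],
  [[0,0,0],0],
  [[0,0,0],0],
  [[0,0,0],0],
  [[0,0,0],0],
], gripper=0)

```text
time_s: 12.55
tcp_pos: [0.5299, 0.0805, 0.009]
eef_rot: [180.0, -0.0, -104.8]
contact_force: [0.4, -0.7, 0.2]
gripper_width: 0.0849
```

>>> step_arm([
  [[0,0,-20],0],
  [[0,0,-40],0],
  [[0,0,-40],0],
  [[0,0,-30],0],
  [[0,0,0],0],
  [[0,0,0],0],
])

```text
time_s: 13.3
tcp_pos: [0.5295, 0.0805, 0.1387]
eef_rot: [180.0, 0.0, -104.8]
contact_force: [-0.7, 0.2, 0.1]
gripper_width: 0.088
```

```bash
python3 a.py w4
```

```text
13.3 [0.5295 0.0805 0.1387] [ 179.97    0.   -104.82] [ 29.6  11.9 -23.8  -0.  -54.3 -44.4] [-0.67  0.15  0.09] 0.08801485360946591
```

View pics/w4.png

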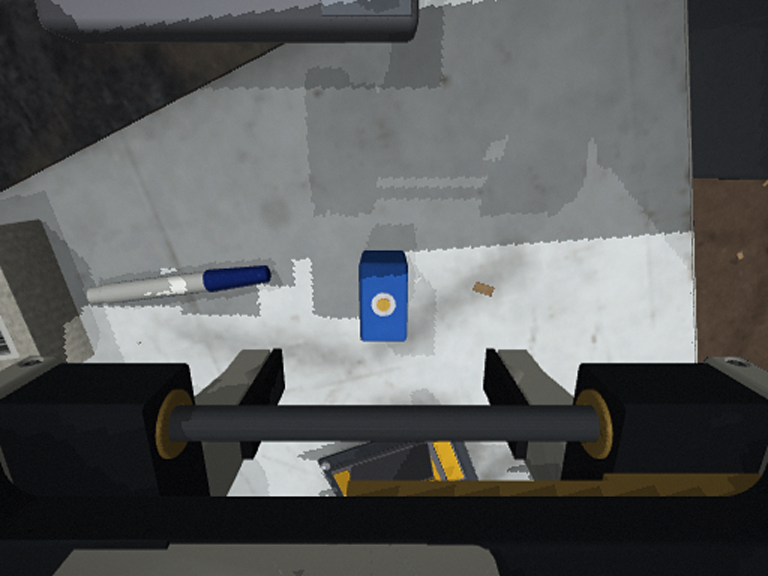

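The weight stands upright at picture (383,300), released. I'll shut the fingers and go over the red key. The jaw axis lies across the key row, so the fingers are narrow along it.

>>> step_arm([
  [[15,-0.8,0],0],
  [[35,-1,0],0],
  [[42,-1.5,0],0],
  [[42,-1.5,0],0],
  [[42,-1.5,0],0],
  [[42,-1.5,0],0],
  [[42,-1,0],0],
  [[35,-1,0],0],
  [[24,-0.5,0],0],
  [[10,-0.5,0],0],
  [[0,0,30],0],
  [[0,0,30],0],
  [[0,0,10],0],
  [[0,0,0],0],
  [[0,0,0],0],
], gripper=1)

```text
time_s: 15.22
tcp_pos: [0.4572, -0.2403, 0.07]
eef_rot: [-179.9, -0.0, -104.8]
contact_force: [-0.1, -0.7, -0.1]
gripper_width: 0.0004
```

```bash
python3 a.py w5
```

```text
15.225 [ 0.4572 -0.2403  0.07  ] [-179.92   -0.   -104.77] [ -5.9  15.  -30.8   0.  -44.2  -8.9] [-0.14 -0.65 -0.11] 0.000402896440632723
```

View pics/w5.png

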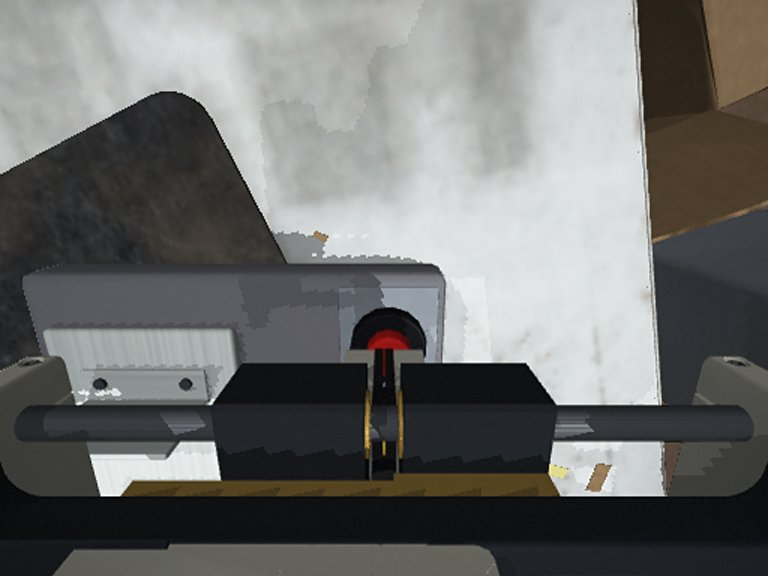

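The red cap lies under the shut fingers at (387,340). I'll press it.

>>> step_arm([
  [[0,0,8],0],
  [[0,0,4],0],
  [[0,0,2],0],
  [[0,0,0],0],
  [[0,0,0],0],
])

```text
time_s: 15.9
tcp_pos: [0.4564, -0.2403, 0.0552]
eef_rot: [-180.0, 0.0, -104.8]
contact_force: [-0.3, 1.2, 3.2]
gripper_width: 0.0006
```

>>> step_arm([
  [[0,0,1.5],0],
  [[0,0,1],0],
  [[0,0,0],0],
  [[0,0,0],0],
])

```text
time_s: 16.4
tcp_pos: [0.4565, -0.2403, 0.0532]
eef_rot: [-180.0, -0.0, -104.8]
contact_force: [-1.7, 3.3, 10.5]
gripper_width: 0.0005
```

The red key bottomed out at 10.5 N with the tip at 53.2 mm. Next I'll raise and go to white.

>>> step_arm([
  [[0,0,-6],0],
  [[0,0,-14],0],
  [[0,0,-5],0],
  [[0,0,0],0],
  [[-24,0,0],0],
  [[-40,0,0],0],
  [[-40,0,0],0],
  [[-24,0,0],0],
  [[-6,0,0],0],
  [[0,0,8],0],
  [[0,0,0],0],
  [[0,0,0],0],
])

```text
time_s: 17.9
tcp_pos: [0.4902, -0.1115, 0.0693]
eef_rot: [180.0, -0.0, -104.9]
contact_force: [-1.0, 1.1, 0.2]
gripper_width: 0.0001
```

```bash
python3 a.py w6
```

```text
17.9 [ 0.4902 -0.1115  0.0693] [ 1.7997e+02 -2.0000e-02 -1.0486e+02] [  9.6  13.9 -32.4   0.  -43.7 -24.5] [-1.    1.12  0.15] 0.00011138136535647052
```

View pics/w6.png

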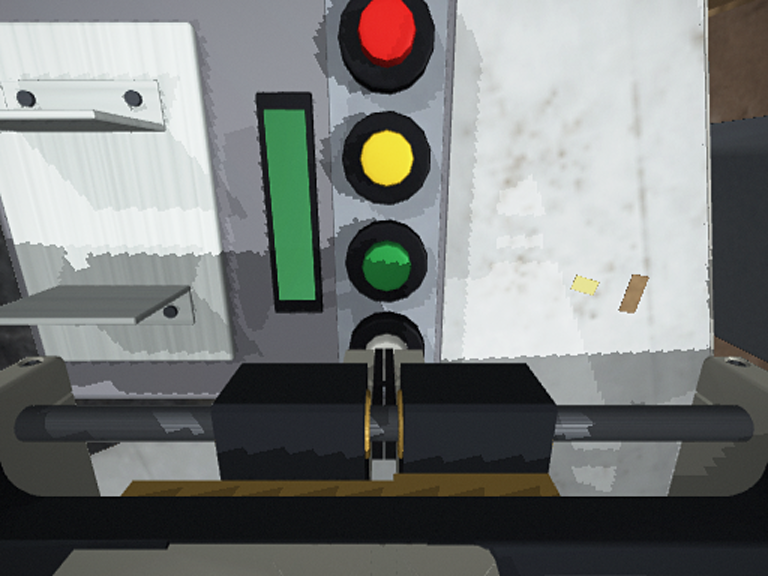

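The white cap is under the fingers at (387,342), and the red, yellow and green keys are up above it. I'll press white.

>>> step_arm([
  [[0,0,8],0],
  [[0,0,4],0],
  [[0,0,2.5],0],
  [[0,0,1.5],0],
  [[0,0,0],0],
  [[0,0,0],0],
])

```text
time_s: 18.7
tcp_pos: [0.4904, -0.1109, 0.0536]
eef_rot: [180.0, -0.0, -104.8]
contact_force: [-2.3, -2.1, 4.2]
gripper_width: 0.0003
```

>>> step_arm([
  [[0,0,0.6],0],
  [[0,0,0.6],0],
  [[0,0,0],0],
  [[0,0,0],0],
])

```text
time_s: 19.2
tcp_pos: [0.4905, -0.1109, 0.0531]
eef_rot: [-180.0, -0.0, -104.8]
contact_force: [-4.8, -1.2, 12.8]
gripper_width: 0.0004
```

White bottomed out at 12.8 N. Next is green, 45 mm along the row.

>>> step_arm([
  [[0,0,-6],0],
  [[0,0,-14],0],
  [[0,0,-5],0],
  [[0,0,0],0],
  [[20,0,0],0],
  [[20,0,0],0],
  [[5,0,0],0],
  [[0,0,8],0],
  [[0,0,0],0],
  [[0,0,0],0],
])

```text
time_s: 20.45
tcp_pos: [0.4792, -0.1539, 0.0692]
eef_rot: [180.0, -0.0, -104.8]
contact_force: [0.8, 0.1, 0.2]
gripper_width: 0.0008
```

```bash
python3 a.py w7
```

```text
20.45 [ 0.4792 -0.1539  0.0692] [ 1.7998e+02 -1.0000e-02 -1.0476e+02] [  4.6  14.  -32.4   0.  -43.7 -19.4] [0.78 0.13 0.17] 0.0007689704398034468
```

View pics/w7.png

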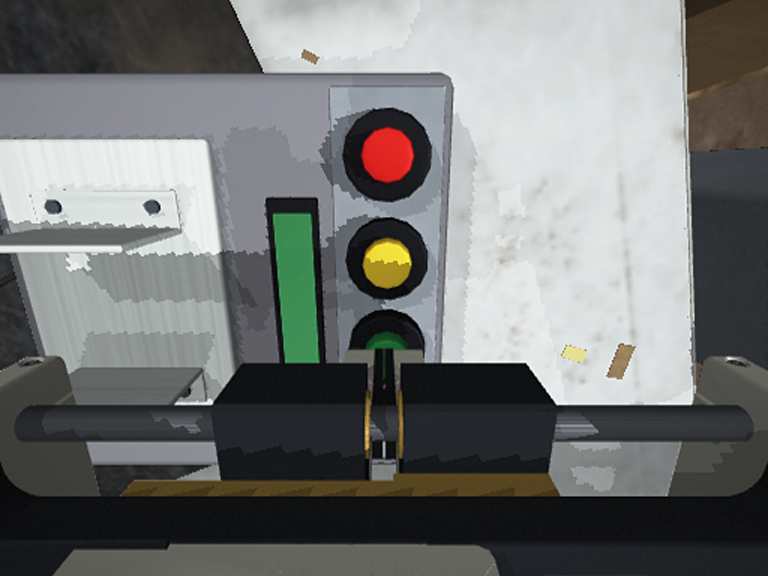

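The green cap is under the fingers at (387,340).

>>> step_arm([
  [[0,0,8],0],
  [[0,0,4],0],
  [[0,0,2.5],0],
  [[0,0,1.5],0],
  [[0,0,1],0],
  [[0,0,0],0],
  [[0,0,0],0],
])

```text
time_s: 21.38
tcp_pos: [0.479, -0.1541, 0.0532]
eef_rot: [-180.0, 0.0, -104.8]
contact_force: [-3.9, 4.7, 11.6]
gripper_width: 0.0006
```

Green bottomed out at 11.6 N. I'll rise, return over the weight, open and turn 90° for the end grasp.

>>> step_arm([
  [[0,0,-6],0],
  [[0,0,-20],0],
  [[0,0,-40],0],
  [[0,0,-40],0],
  [[-20,1,0],0],
  [[-40,2,0],0],
  [[-40,2,0],0],
  [[-40,2,0],0],
  [[-40,2,0],0],
  [[-35,1,0],0],
  [[-25,1,0],0],
  [[0,0,0],0],
])

```text
time_s: 22.88
tcp_pos: [0.5301, 0.0819, 0.1582]
eef_rot: [-180.0, -0.0, -104.7]
contact_force: [-0.5, -0.9, 0.2]
gripper_width: -0.0
```

>>> step_arm([
  [[0,0,0],-10],
  [[0,0,0],-10],
  [[0,0,0],-10],
  [[0,0,0],-10],
  [[0,0,0],-10],
  [[0,0,0],-10],
  [[0,0,0],-10],
  [[0,0,0],-10],
  [[0,0,0],-10],
  [[0,0,0],0],
  [[0,0,0],0],
], gripper=0)

```text
time_s: 24.25
tcp_pos: [0.5297, 0.0801, 0.1583]
eef_rot: [180.0, 0.0, -15.0]
contact_force: [1.4, -1.2, 0.0]
gripper_width: 0.0872
```

```bash
python3 a.py w8
```

```text
24.25 [0.5297 0.0801 0.1583] [179.99   0.   -15.05] [ 29.6  10.7 -22.4   0.  -56.9  45.4] [ 1.38 -1.17  0.03] 0.08720072130575147
```

View pics/w8.png

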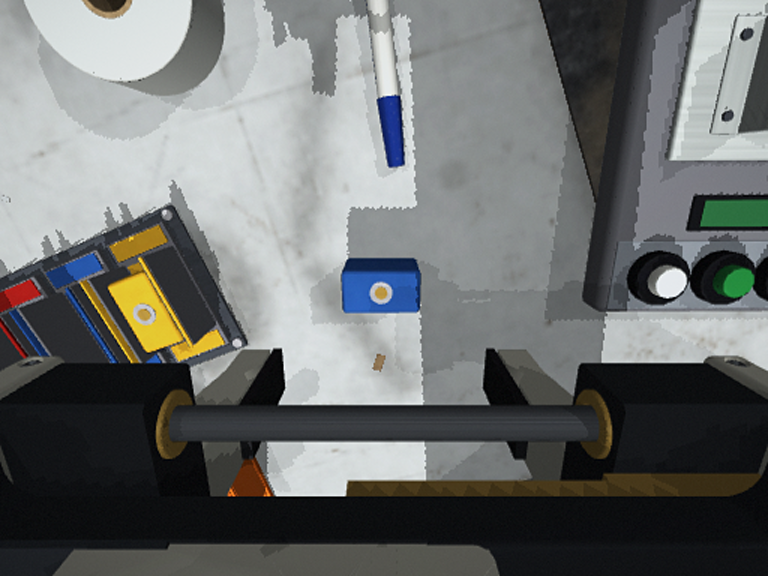

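The weight stands at (381,293), lengthwise between the jaws, and the yellow slot is at left (145,315).

```bash
cat > b.py <<'E'
from h import *
import pickle
c=pickle.load(open('w8.pkl','rb')); save(c,'w8_c.png',(210,160,300,220),8)
for k,(x,y) in dict(plug=(381,293),L=(343,293),R=(420,293)).items():
    print(k,onz(c,(x+.5)/1.5-.5,(y+.5)/1.5-.5,.045).round(4),pt(c,x/1.5-.2,y/1.5-.2).round(4))
E
python3 b.py
```

```text
plug [0.5299 0.0809 0.045 ] [0.5304 0.0808 0.0465]
L [0.5369 0.1068 0.045 ] [0.5364 0.1071 0.0432]
R [0.5228 0.0543 0.045 ] [0.5088 0.0538 0.001 ]
```

View pics/w8_c.png

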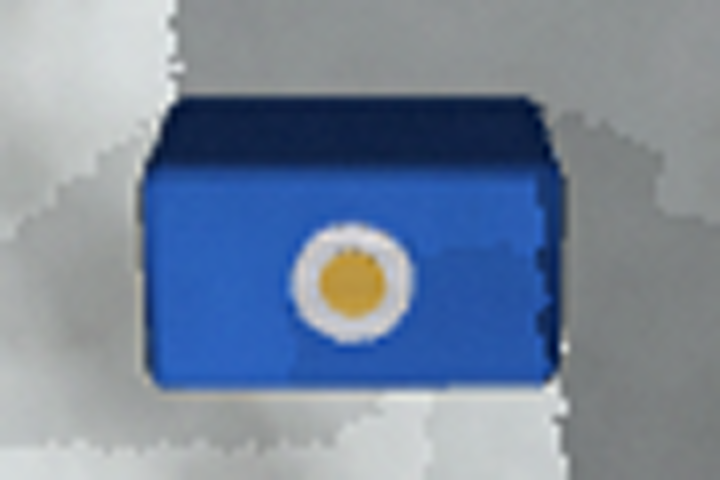

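The weight is at (0.530, 0.081) with x at 75°, so the TCP is centred. I'll descend and grip by the ends.

>>> step_arm([
  [[0,0,25],0],
  [[0,0,40],0],
  [[0,0,40],0],
  [[0,0,25],0],
  [[0,0,12],0],
  [[0,0,4],0],
  [[0,0,0],0],
  [[0,0,0],0],
])

```text
time_s: 25.3
tcp_pos: [0.5304, 0.0809, 0.0133]
eef_rot: [-179.9, -0.1, -14.8]
contact_force: [-0.2, 0.7, -0.2]
gripper_width: 0.0874
```

>>> step_arm([
  [[0,0,0],0],
  [[0,0,0],0],
  [[0,0,0],0],
  [[0,0,0],0],
  [[0,0,0],0],
  [[0,0,0],0],
], gripper=1, grip_force=35)

```text
time_s: 26.05
tcp_pos: [0.53, 0.0808, 0.0125]
eef_rot: [-180.0, -0.0, -14.8]
contact_force: [-0.4, 1.2, 1.3]
gripper_width: 0.0559
```

Gripped at 55.9 mm. I'll lift, then move beyond the rack and turn to view the slot ahead.

>>> step_arm([
  [[0,0,-5],0],
  [[0,0,-20],0],
  [[0,0,-40],0],
  [[0,0,-40],0],
  [[0,0,-25],0],
  [[-3,-15,0],0],
  [[-6,-35,0],0],
  [[-7,-40,0],0],
  [[-7,-40,0],0],
  [[-7,-40,0],0],
  [[-7,-40,0],0],
  [[-7,-40,0],0],
  [[-6,-35,0],0],
  [[-3,-15,0],0],
  [[0,0,0],0],
])

```text
time_s: 27.92
tcp_pos: [0.5541, 0.3848, 0.1402]
eef_rot: [179.8, 0.1, -14.7]
contact_force: [0.5, -0.2, -4.5]
gripper_width: 0.0556
```

>>> step_arm([
  [[0,0,0],5],
  [[0,0,0],10],
  [[0,0,0],10],
  [[0,0,0],10],
  [[0,0,0],10],
  [[0,0,0],10],
  [[0,0,0],9],
  [[0,0,0],4],
  [[0,0,0],0],
  [[0,0,0],0],
])

```text
time_s: 29.18
tcp_pos: [0.555, 0.3835, 0.142]
eef_rot: [180.0, -0.0, -82.7]
contact_force: [0.1, 0.7, -5.2]
gripper_width: 0.0561
```

```bash
python3 a.py w9
```

```text
29.175 [0.555  0.3835 0.142 ] [ 1.7996e+02 -2.0000e-02 -8.2740e+01] [ 51.2  23.9  -5.7  -0.  -60.5 -43.9] [ 0.09  0.73 -5.23] 0.05607233726091938
```

View pics/w9.png

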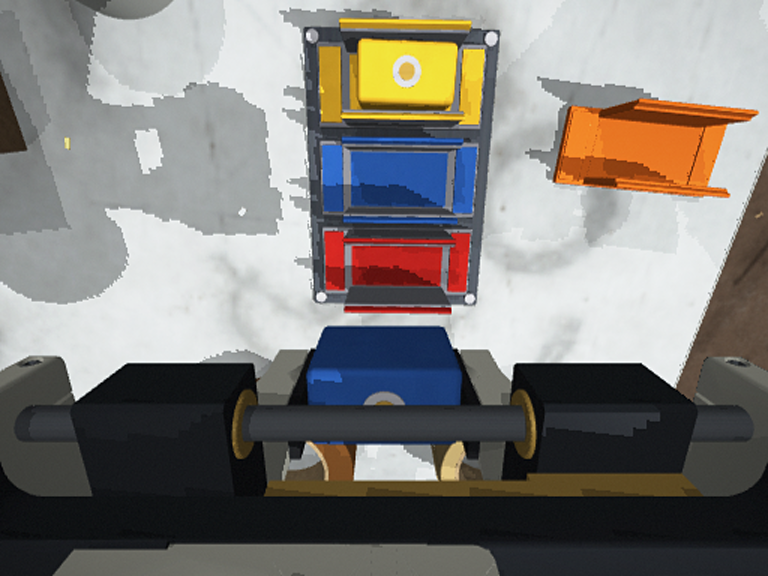

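The view shows the rack with the blue slot at (400,180), its long axis horizontal in the picture. The weight is held at (383,380). I'll enlarge the rack.

```bash
cat > b.py <<'E'
from h import *
import pickle
c=pickle.load(open('w9.pkl','rb')); save(c,'w9_c.png',(200,80,335,210),5.8)
E
python3 b.py
```

```text
(no output)
```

View pics/w9_c.png

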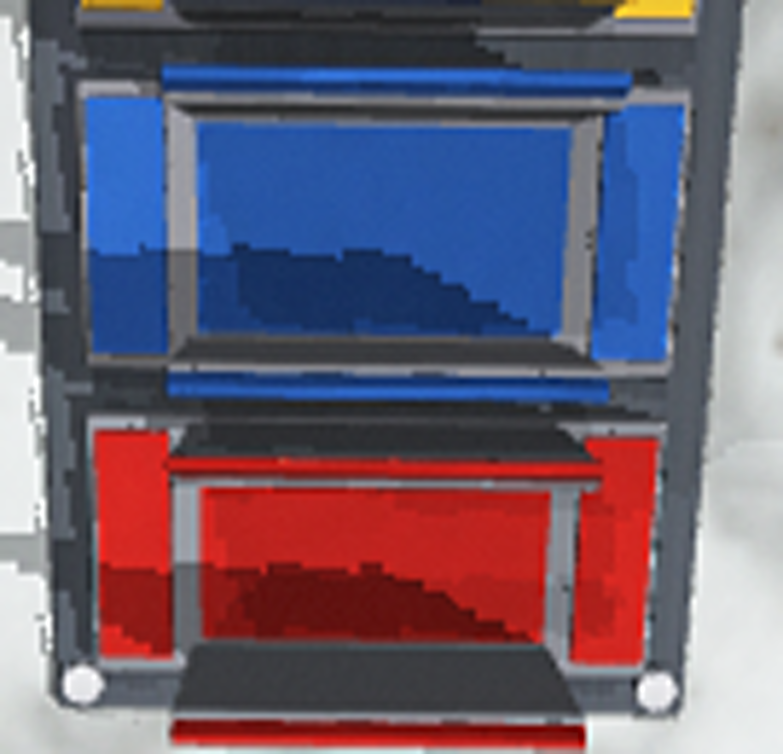

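```bash
cat > b.py <<'E'
from h import *
import pickle
c=pickle.load(open('w9.pkl','rb'))
def q(x,y,z=None):
    u=200+(x+.5)/5.8-.5; v=80+(y+.5)/5.8-.5
    return onz(c,u,v,z) if z is not None else pt(c,u,v)
def quad(P,z):
    A=[q(*p,z)[:2] for p in P]  # TL TR BR BL
    m=np.mean(A,0); d=((A[0]-A[1])+(A[3]-A[2]))/2; w=((A[0]-A[3])+(A[1]-A[2]))/2
    print(m.round(4),'len',np.linalg.norm(d).round(4),'yaw',np.degrees(np.arctan2(d[1],d[0])).round(2),'wid',np.linalg.norm(w).round(4),'yawn',np.degrees(np.arctan2(w[1],w[0])).round(2)); return m
quad([(79,82),(690,93),(668,374),(88,364)],.010)
quad([(86,97),(687,105),(668,361),(90,354)],.010)
quad([(162,67),(632,72),(609,402),(168,399)],.055)
print('depths',[q(*p)[2].round(4) for p in ((380,200),(130,200),(640,200),(400,77),(390,387))])
# yellow/red sanity: rack screws at z .004
for p in ((82,684),(657,692)): print(q(*p,.004).round(4),q(*p).round(4))
# both front plates
E
python3 b.py
```

```text
[0.5545 0.3057] len 0.1066 yaw 6.34 wid 0.0483 yawn -83.44
[0.5543 0.3057] len 0.1055 yaw 6.61 wid 0.0441 yawn -83.79
[0.5544 0.3058] len 0.0689 yaw 6.83 wid 0.0482 yawn -83.47
depths [np.float64(0.0099), np.float64(0.0112), np.float64(0.0116), np.float64(0.0549), np.float64(0.0537)]
[0.6016 0.3992 0.004 ] [0.6013 0.3984 0.0062]
[0.4874 0.3862 0.004 ] [0.4879 0.3857 0.0057]
```

Three features agree on the slot centre at (0.5544, 0.3057) with yaw about 6.6°. I'll step closer for a second view.

>>> step_arm([
  [[10,3,0],0.7],
  [[15,4,0],0],
  [[8,2.5,0],0],
  [[0,0,0],0],
  [[0,0,0],0],
  [[0,0,0],0],
])

```text
time_s: 29.98
tcp_pos: [0.5497, 0.3507, 0.1423]
eef_rot: [-180.0, 0.0, -83.5]
contact_force: [-0.0, -0.3, -5.5]
gripper_width: 0.056
```

```bash
python3 a.py w10; sed -i "s/w9/w10/g" b.py
python3 - <<'E'
from h import *
import pickle
c=pickle.load(open('w10.pkl','rb')); save(c,'w10_c.png',(200,110,335,240),5.8)
E
```

```text
29.975 [0.5497 0.3507 0.1423] [-1.7999e+02  1.0000e-02 -8.3480e+01] [ 49.6  21.9  -8.8  -0.  -59.3 -43.1] [-0.04 -0.26 -5.51] 0.056015999940149205
```

View pics/w10_c.png

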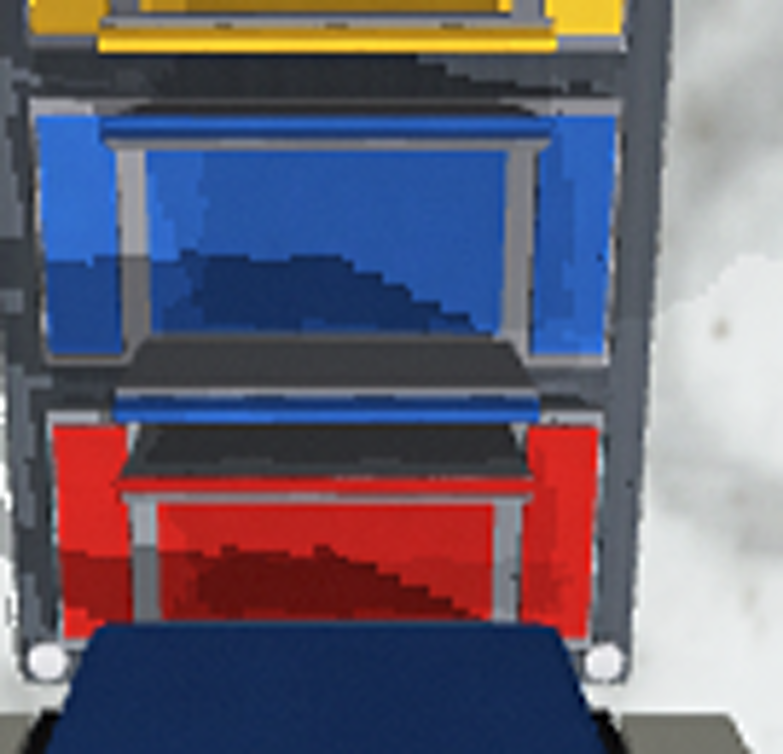

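```bash
cat > b2.py <<'E'
from h import *
import pickle
c=pickle.load(open('w10.pkl','rb'))
def quad(P,z):
    A=[onz(c,200+(x+.5)/5.8-.5,110+(y+.5)/5.8-.5,z)[:2] for x,y in P]
    m=np.mean(A,0); d=((A[0]-A[1])+(A[3]-A[2]))/2; w=((A[0]-A[3])+(A[1]-A[2]))/2
    print(m.round(4),'len',np.linalg.norm(d).round(4),'yaw',np.degrees(np.arctan2(d[1],d[0])).round(2),'wid',np.linalg.norm(w).round(4))
quad([(28,98),(624,101),(609,362),(42,359)],.010)
quad([(37,115),(619,117),(607,357),(45,354)],.010)
quad([(101,118),(553,120),(541,418),(114,421)],.055)
E
python3 b2.py
```

```text
[0.5547 0.3051] len 0.1077 yaw 6.27 wid 0.048
[0.5543 0.306 ] len 0.106 yaw 6.32 wid 0.0441
[0.5544 0.3055] len 0.0693 yaw 6.65 wid 0.0474
```

>>> step_arm([
  [[10,0,0],0],
  [[20,0,0],0],
  [[12,0,0],0],
  [[3.3,0.3,0],0],
  [[0,0,20],0],
  [[0,0,30],0],
  [[0,0,14],0],
  [[0,0,0],0],
  [[0,0,0],0],
  [[0,0,0],0],
  [[0,0,0],0],
])

```text
time_s: 31.4
tcp_pos: [0.5547, 0.3056, 0.0792]
eef_rot: [-179.9, 0.0, -83.5]
contact_force: [-0.8, -0.0, -5.4]
gripper_width: 0.0559
```

```bash
python3 a.py w11
```

```text
31.4 [0.5547 0.3056 0.0792] [-1.7994e+02  5.0000e-02 -8.3490e+01] [ 46.5  23.8 -15.2   0.  -50.9 -40. ] [-0.77 -0.   -5.42] 0.05587073482998597
```

View pics/w11.png

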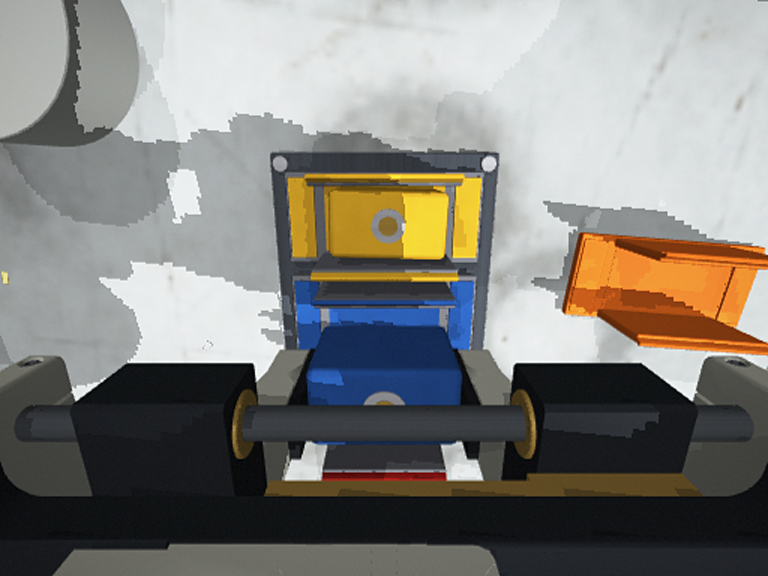

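The weight hangs centred over the blue slot, lined up with the walls, with its bottom about 12 mm above the lips. I'll descend slowly and watch the forces.

>>> step_arm([
  [[0,0,6],0],
  [[0,0,6],0],
  [[0,0,5],0],
  [[0,0,5],0],
  [[0,0,4],0],
  [[0,0,4],0],
  [[0,0,0],0],
  [[0,0,0],0],
])

```text
time_s: 32.45
tcp_pos: [0.5545, 0.3054, 0.0485]
eef_rot: [-180.0, 0.0, -83.5]
contact_force: [0.2, -0.1, -4.5]
gripper_width: 0.0559
```

>>> step_arm([
  [[0,0,5],0],
  [[0,0,5],0],
  [[0,0,4],0],
  [[0,0,4],0],
  [[0,0,3],0],
  [[0,0,2],0],
  [[0,0,0],0],
  [[0,0,0],0],
])

```text
time_s: 33.45
tcp_pos: [0.5545, 0.3053, 0.0255]
eef_rot: [-180.0, 0.0, -83.5]
contact_force: [0.1, -0.1, -4.5]
gripper_width: 0.0559
```

>>> step_arm([
  [[0,0,1],0],
  [[0,0,1],0],
  [[0,0,0.5],0],
  [[0,0,0],0],
  [[0,0,0],0],
])

```text
time_s: 34.08
tcp_pos: [0.5544, 0.3053, 0.0229]
eef_rot: [180.0, -0.0, -83.5]
contact_force: [0.1, -0.4, -4.5]
gripper_width: 0.0556
```

>>> step_arm([
  [[0,0,0.5],0],
  [[0,0,0.5],0],
  [[0,0,0],0],
  [[0,0,0],0],
])

```text
time_s: 34.58
tcp_pos: [0.5545, 0.3053, 0.0225]
eef_rot: [-180.0, 0.0, -83.5]
contact_force: [-3.8, -0.7, 6.1]
gripper_width: 0.0559
```

It is on the floor. I'll release and rise.

>>> step_arm([
  [[0,0,-0.5],0],
  [[0,0,0],0],
  [[0,0,0],0],
  [[0,0,0],0],
  [[0,0,0],0],
  [[0,0,0],0],
], gripper=0)

```text
time_s: 35.33
tcp_pos: [0.5544, 0.3053, 0.0223]
eef_rot: [-180.0, 0.0, -83.5]
contact_force: [0.0, -0.3, 0.1]
gripper_width: 0.0875
```

>>> step_arm([
  [[0,0,-10],0],
  [[0,0,-20],0],
  [[0,0,-40],0],
  [[0,0,-40],0],
  [[-30,0,-20],0],
  [[-30,0,0],0],
  [[0,0,0],0],
  [[0,0,0],0],
])

```text
time_s: 36.33
tcp_pos: [0.5469, 0.3648, 0.1512]
eef_rot: [179.9, -0.1, -83.5]
contact_force: [0.5, -0.2, 0.0]
gripper_width: 0.0879
```

```bash
python3 a.py w12
python3 - <<'E'
from h import *
import pickle
c=pickle.load(open('w12.pkl','rb')); save(c,'w12_c.png',(190,90,335,220),5.5)
t=cap('top'); save(t,'top_end.png')
E
```

```text
36.325 [0.5469 0.3648 0.1512] [ 1.7991e+02 -7.0000e-02 -8.3470e+01] [ 50.7  22.   -7.3  -0.  -60.8 -44.1] [ 0.53 -0.22  0.05] 0.0879006699045314
```

View pics/w12_c.png

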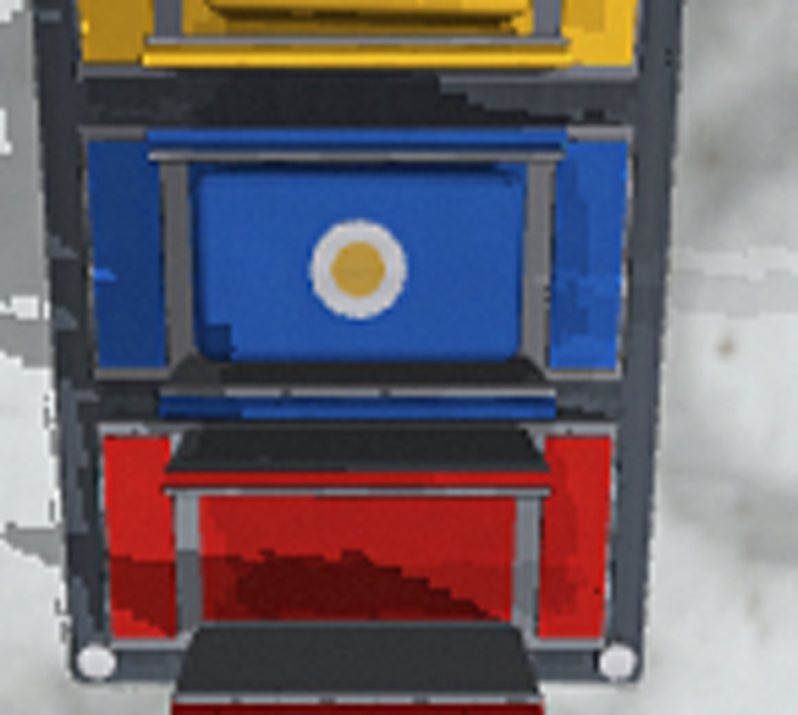

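View pics/top_end.png

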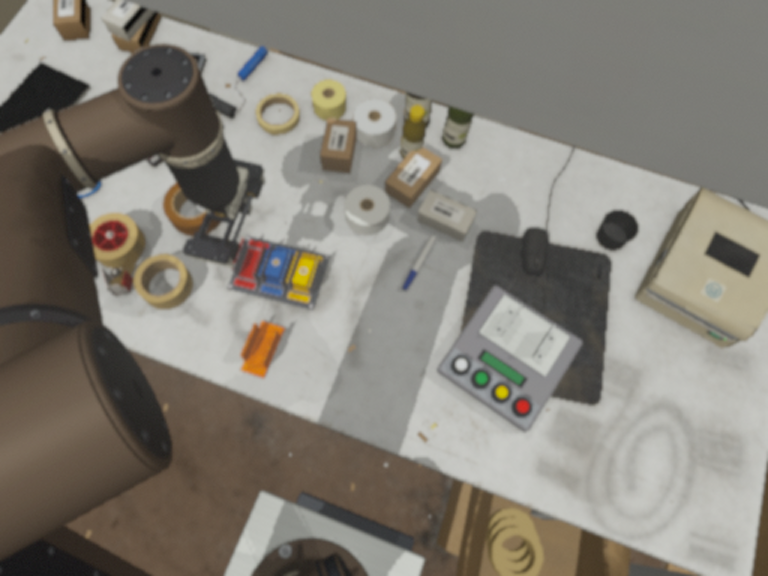

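The weight sits level between the blue walls with its plug at (358,269), the keys are up and nothing else has shifted. I'll check its height and position, then hand in.

Run:
```python
from h import *
import pickle
c=pickle.load(open('w12.pkl','rb'))
f=lambda x,y:(190+(x+.5)/5.5-.5,90+(y+.5)/5.5-.5)
print('plug',onz(c,*f(358,269),.055).round(4))
print('top z',[pt(c,*f(*p))[2].round(4) for p in ((230,200),(490,200),(230,330),(490,330),(358,230))])
print(r.get_state()['time_s'],r.get_state()['contact_force'].round(2)); close_job()
```

```text
plug [0.5545 0.3041 0.055 ]
top z [np.float64(0.055), np.float64(0.0551), np.float64(0.0548), np.float64(0.0552), np.float64(0.0563)]
36.425 [-0.37 -0.08  0.17]
the job is handed in; nothing more can be done
```

I handed in the job at 36.4 s with every step done. The hand-in gives no verdict, so what follows is from my own readings.

- **Weight off the scale:** I lifted the blue weight across its width and set it upright on the bare table at about (0.53, 0.08). I let go only once it had touched down.
- **Keys:** with the pan empty I pressed red, white and green in that order. Each bottomed out at about 10–13 N with the fingertips at 53 mm, and I lifted clear before the next. The yellow key was not touched, and all the keys looked up in the last top picture.
- **Weight into the slot:** I took the weight by its ends, lowered it into the blue slot until it touched the floor, released it and backed off.

**Last checks:** the plug measured at (0.5545, 0.3041), against a slot centre of (0.5545, 0.3056). The weight's top was level at 55 mm, so it is fully down, and the tool showed no contact force. By eye, nothing else had moved in the top picture.

**Disagreement:** the first two-view estimate put the key tops at 48–50 mm, but depth and the wrist views put them at 54–58 mm. I used 58 mm, and the presses matched it.

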